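Set out a dismantled unit on the inspection stage

TASK

Set this dismantled unit out for inspection. Push the black power adapter square and fully home into the fence corner of the grey stage, its long side flush along the long fence and its end against the short one, and take every board out of the black carrier and lean it, foot down behind the long fence and white bar up, back against the black rail, side by side, square to the rail and free-standing. Do not let a board fall, and leave the spool, tweezers and marker where they are.

Things in the scene. Friction and masses are not known exactly. Their poses are not given: they have to be found in the camera images.
- stage: grey fixed plate 160 (x) x 225 mm (y), top 30 mm over the bench, on four feet; origin on the bench under its centre; x points away from the robot, y left along fence and rail. A long aluminium fence, 8 mm thick, 14 high, crosses the whole plate along y, front face x = 13, rear face x = 21 mm; an end fence alike runs along x at the left end, from the long fence to x = -80 mm, inner face y = +100 mm
- corner (a point): inside of the fence corner at the height of the plate's top, where the long fence's front face (x = 0 here) meets the end fence's inner face (y = 0 here); axes as the stage; the corner is open to the front (-x) and right (-y). The adapter pushed home has its centre at x = -32.5, y = -72.5 mm from here
- toe (a point): point on the plate's top at the middle of the long fence's rear face, which is the foot stop of the boards; axes as the stage. A board whose lower rear edge stands 15 mm behind this face (x = +15) leans on the rail 17 degrees back; with its foot against the fence 22 degrees
- rail (a point): middle of the axis of the black rubber-covered leaning rail: 12 mm round, along y, reaching 103 mm to each side, 39.5 mm behind the toe point and 57.5 mm above the plate; end posts 66 mm high over the plate, 12 (x) x 9 mm (y), at 106.5 mm to each side; axes as the stage
- carrier: black slotted board carrier, fixed, 86 mm (x) x 116 mm (y), origin under its centre on the bench; two slots along its y, at x = -24 and +24 mm, each 14 mm wide between ribs 32 mm high over the bench and parted in the middle and closed at the ends by low walls 24 mm high, so four board places at y = -27 and +27 mm; slot floor 8 mm up. Tall bench supplies stand behind it
- adapter: black laptop power supply (adapter), a rounded block 145 mm (x) x 65 mm (y) x 32 mm high, 0.36 to 0.54 kg; origin at the centre of its underside; at first on the bench, long side roughly away from the robot; two bench power supplies (154 mm high, the upper one to 340 mm) stand behind this part of the bench, nearest corner at world x = 0.53, y = 0.13 m; graspable across its 65 mm width; slides when pushed with about 2 to 7 N
- board_a: control board, a flat slab 10 mm thick (x) x 42 mm wide (y) x 115 mm tall (z), about 0.12 kg, green face with blue connector and black chips, white puller bar over the top 30 mm, black foot; origin at the middle of its foot (underside), z towards the puller bar; at first stands upright in one slot of the carrier; may be absent
- board_a_top (a point): middle of the top edge of board_a, 115 mm from its foot along its z; absent with it
- board_b: control board, a flat slab 10 mm thick (x) x 42 mm wide (y) x 115 mm tall (z), about 0.12 kg, green face with yellow part and black chips, white puller bar over the top 30 mm, black foot; origin at the middle of its foot (underside), z towards the puller bar; at first stands upright in one slot of the carrier; may be absent
- board_b_top (a point): middle of the top edge of board_b, 115 mm from its foot along its z; absent with it
- board_c: control board, a flat slab 10 mm thick (x) x 42 mm wide (y) x 115 mm tall (z), about 0.12 kg, green face with copper part and black chips, white puller bar over the top 30 mm, black foot; origin at the middle of its foot (underside), z towards the puller bar; at first stands upright in one slot of the carrier; may be absent
- board_c_top (a point): middle of the top edge of board_c, 115 mm from its foot along its z; absent with it
- board_d: control board, a flat slab 10 mm thick (x) x 42 mm wide (y) x 115 mm tall (z), about 0.12 kg, green face with red part and black chips, white puller bar over the top 30 mm, black foot; origin at the middle of its foot (underside), z towards the puller bar; at first stands upright in one slot of the carrier; may be absent
- board_d_top (a point): middle of the top edge of board_d, 115 mm from its foot along its z; absent with it
- tweezers: steel tweezers 120 mm long lying on the bench front right, bystander, leave alone
- marker: black marker pen 134 mm long lying on the bench front right, bystander, leave alone
- spool: solder wire spool, 60 mm diameter, 40 mm high, behind the stage, bystander, leave alone

How it is judged:
At the end, for the whole second after the job is handed in: each board present: foot on the plate behind the long fence, tilted back 8 to 29 degrees on the rail, within its length, square within 8 degrees; adapter flat on the plate, gap to either corner fence at most 3 mm, square within 1.7 degrees; all at rest (angle between board_a's own z axis and vertical between 0.14 and 0.5 rad and x of board_a in the frame of toe between 0.003 and 0.03 m and z of board_a in the frame of toe between -0.003 and 0.006 m and y of board_a in the frame of toe between -0.085 and 0.085 m and x of each of board_a_top, board_b_top, board_c_top, board_d_top in the frame of toe above 0.035 m and angle between the y axis of each of board_a, board_b, board_c, board_d and the y axis of stage, either way round below 0.14 rad and linear speed of each of board_a, board_b, board_c, board_d, adapter below 0.02 m/s and angle between board_b's own z axis and vertical between 0.14 and 0.5 rad and x of board_b in the frame of toe between 0.003 and 0.03 m and z of board_b in the frame of toe between -0.003 and 0.006 m and y of board_b in the frame of toe between -0.085 and 0.085 m and angle between board_c's own z axis and vertical between 0.14 and 0.5 rad and x of board_c in the frame of toe between 0.003 and 0.03 m and z of board_c in the frame of toe between -0.003 and 0.006 m and y of board_c in the frame of toe between -0.085 and 0.085 m and angle between board_d's own z axis and vertical between 0.14 and 0.5 rad and x of board_d in the frame of toe between 0.003 and 0.03 m and z of board_d in the frame of toe between -0.003 and 0.006 m and y of board_d in the frame of toe between -0.085 and 0.085 m and x of adapter in the frame of corner between -0.036 and -0.03 m and y of adapter in the frame of corner between -0.076 and -0.07 m and z of adapter in the frame of corner between -0.003 and 0.003 m and angle between the x axis of adapter and the y axis of stage, either way round below 0.03 rad); the robot touches nothing.
It fails at once if a board has fallen or been laid flat (angle between any of board_a, board_b, board_c, board_d's own z axis and vertical above 1 rad).
It fails at once if the tweezers was disturbed (distance of tweezers from where it was at the start of the episode above 0.03 m).
It fails at once if the marker was disturbed (distance of marker from where it was at the start of the episode above 0.03 m).
It fails at once if the spool was disturbed (distance of spool from where it was at the start of the episode above 0.03 m).
Of board_a, board_b, board_c, board_d only 3 to 4 are there at a start; the rules pass over those that are not, and their reading is None.
At some moment in a run one of adapter may be knocked a few centimetres aside while the robot is not near it.
It also fails if it takes over 210 s, if anything falls off the work surface, if the arm or the gripper's body presses on something with over 40 N, if the wrist force passes 120 N, or if a joint passes its speed limit or range.

ROBOT

A 7-joint arm with a two-finger parallel gripper is mounted at the origin on a cart in front of the work surface, level with it; the furniture and walls round the work are solid. World frame = base frame: x ahead of the robot, y to its left, z up, the work surface at z = 0. Lengths are in m, angles in rad, forces in N, time in s.
With the tool pointing down it reaches from about 0.4 to 0.85 m from the base axis. Payload 6.9 kg.
Tool frame: the origin (TCP) lies at the very end of the fingers, on their centre line; the grasp point (between the pads) lies 19 mm behind it; z points along the fingers, y is the line along which they close (so a half turn about z gives the same grasp; the last joint's range is limited). The gripper opens to 85 mm and grips with 20 to 120 N. Pads are 22 mm wide; open, the fingers measure 114 mm over their backs; the gripper's body (76 mm by 85 mm) begins 54 mm behind the grasp point. The pads swing forward as they close: fully open they stand 13 mm farther back than shut.
Start: joints at [1.3, 0.507, -0.238, 1.5, 0.126, 1.149, -0.155], TCP at [0.23, -0.581, 0.231] pointing down, gripper open.
Joint ranges: [-3.08, 3.08], [-0.24, 2.05], [-1.43, 1.35], [0, 2.5], [-1.52, 4.66], [0.17, 1.96], [-2.89, 2.89]. Speed limits (rad/s): [2.39, 2.39, 3.14, 3.14, 3.14, 3.14, 3.14].

INTERFACE

Orientations are given as a unit quaternion [w, x, y, z].
In Python, from rig import readout, capture, camera_params, manip gives the robot as it stands.
- The arm moves only by the shell command python3 -m creep 'ROWS'. ROWS is text: rows parted by semicolons, each of 5 numbers parted by spaces: the finger opening in m, from 0 to 0.0854, then the shift along the tool's x, y, z in m, then the turn about the tool's z in rad. A call has 1 to 10 rows; each row shifts and turns the commanded pose from where the row before left it, along the tool's axes as they then stand; what a row does not reach is not made up. A row lasts 1/10 s, in which the tool goes at most 50 mm and 8.59 degrees, less where a joint would pass 70% of its speed; a pose out of reach is approached as far as the arm can. A call is refused whole if a number of a shift passes 0.05 or a number of a turn 0.15, either way. A call with a gripper value outside its range is refused whole. The fingers move at their own pace and stop on an object; the grip force is fixed at half the most. Time passes only in rows, so rows that do not move let the fingers close. It gives the time, the measured TCP pose, the force, the opening and the grip force at its end, in the units of the state.
- readout.read_state(): the state, without advancing time (a new reading comes with each control period).
- capture(name): name is "scene" or "top" or "wrist"; returns the picture (384x512x3 uint8, red, green, blue); there is no depth.
- camera_params(name): a dict with "fx", "fy", "cx", "cy" (pixels), "camera_from_world" (4x4, takes a point from world to camera coordinates). Camera axes: x right, y up, looking along -z (the intrinsics and any distortion apply to the point x, -y, -z); pixel columns grow to the right and rows downward; lengths in m; the calibration is good to about 2 mm. A picture is of the moment at which its call begins: read the wrist's pose just before it. camera_params takes no time and is no camera call; for the wrist camera it gives the pose at the moment of the call.
- manip.job_done(): hands the job in; it is judged then, once.
The state is a dict: "time": time; "joint_pos": joint angles; "dq": joint speeds; "joint_efforts": joint torques, N m; "ee_pos": TCP position; "tool_rot": TCP orientation; "contact_force": force on the tool from outside, world axes, zero at the start; "wrist_torque": the same for the moment, N m; "finger_gap": finger opening in m; "finger_force": force on a finger pad.
Only numpy, scipy, OpenCV 4.12 (cv2) and the standard library are available. Lean on these libraries where they do the work, as an engineer would, in place of code of your own. Each camera call takes 0.05 s, during which the arm holds its last target. There are 200 camera calls.

## Working session

There is one attempt and no reset: what is moved stays moved. The work goes in short steps, Python scripts to look and compute and a shell command to move; the robot and the scene stay as the last step left them, time stands still between calls to the robot, and variables do not carry over. Pictures are saved under pics/ and viewed, at most 14 in all, crops included, and the job is handed in when it is done.

```bash
mkdir -p pics; ls; cat > h.py <<'E'
import numpy as np, cv2
from rig import readout, capture, camera_params, manip
from scipy.spatial.transform import Rotation as R
def snap(n,f):
    im=capture(n); cv2.imwrite('pics/'+f+'.png',im[:,:,::-1]); return im
def proj(P,p):
    P=np.atleast_2d(P); M=p['camera_from_world']; M=np.array(M)
    c=P@M[:3,:3].T+M[:3,3]; return np.c_[p['cx']+p['fx']*c[:,0]/-c[:,2], p['cy']-p['fy']*c[:,1]/-c[:,2]]
def ray(uv,p):
    M=np.array(p['camera_from_world']); d=np.array([(uv[0]-p['cx'])/p['fx'],-(uv[1]-p['cy'])/p['fy'],-1.])
    return -M[:3,:3].T@M[:3,3], M[:3,:3].T@d
def onz(uv,z,p):
    o,d=ray(uv,p); return o+d*(z-o[2])/d[2]
def st():
    s=readout.read_state(); q=s['tool_rot']; r=R.from_quat([q[1],q[2],q[3],q[0]])
    return s,r
E
python3 - <<'E'
from h import *
for n in ['scene','top']:
    im=snap(n,n+'0'); p=camera_params(n); print(n,p)
s,r=st(); print(s['ee_pos'],r.as_matrix().round(3).tolist(),s['time'])
a=cv2.imread('pics/scene0.png');b=cv2.imread('pics/top0.png')
cv2.imwrite('pics/a0.png',cv2.resize(np.vstack([a,b]),None,fx=.78,fy=.78))
E
```

```text
pics
scene {'fx': 362.84392434604376, 'fy': 362.84392434604376, 'cx': 252.07685660569504, 'cy': 187.9529087562514, 'camera_from_world': array([[-0.53672542, -0.8437453 , -0.00443772,  0.34094051],
       [ 0.6012475 , -0.38614651,  0.69956581, -0.35664629],
       [-0.59196897,  0.37280659,  0.7145544 , -0.83810118],
       [ 0.        ,  0.        ,  0.        ,  1.        ]])}
top {'fx': 476.8947950129614, 'fy': 476.8947950129614, 'cx': 260.12131452621975, 'cy': 194.4840141085852, 'camera_from_world': array([[-2.00308250e-02, -9.99795267e-01, -2.86197820e-03,
         7.83363772e-02],
       [ 9.96669016e-01, -2.01943707e-02,  7.90130394e-02,
        -5.30147349e-01],
       [-7.90546587e-02, -1.26974864e-03,  9.96869474e-01,
        -1.43496656e+00],
       [ 0.00000000e+00,  0.00000000e+00,  0.00000000e+00,
         1.00000000e+00]])}
[ 0.22973603 -0.58076668  0.23053213] [[0.93, 0.368, -0.001], [0.368, -0.93, 0.001], [-0.0, -0.002, -1.0]] 0.1
```

View pics/scene0.png

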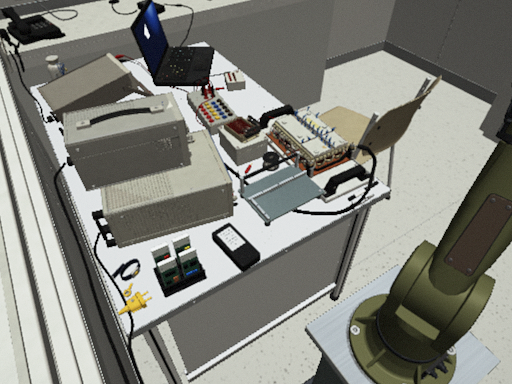

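View pics/top0.png

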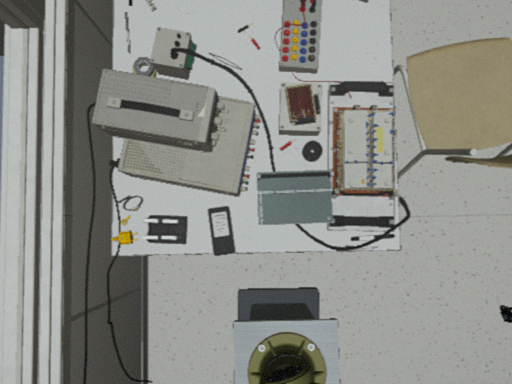

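The scene view shows the carrier with boards at about (178,270), the adapter at (236,246) and the stage at (283,192). In the top view these are at (166,229), (221,231) and (294,198). I'll enlarge both for corners.

```bash
python3 - <<'E'
import cv2,numpy as np
t=cv2.imread('pics/top0.png');s=cv2.imread('pics/scene0.png')
a=cv2.resize(t[160:260,110:345],None,fx=3.4,fy=3.4,interpolation=cv2.INTER_CUBIC)
b=cv2.resize(s[155:300,145:345],None,fx=4,fy=4,interpolation=cv2.INTER_CUBIC)[:, :800]
cv2.imwrite('pics/c1.png',a); cv2.imwrite('pics/c2.png',b); print(a.shape,b.shape)
from h import *
p=camera_params('top')
for n,uv,z in [('carrier',(166,229),.02),('stage',(294,198),.03)]: print(n,onz(uv,z,p))
E
```

```text
(340, 799, 3) (580, 800, 3)
carrier [0.43227124 0.35580107 0.02      ]
stage [ 0.51813823 -0.03485783  0.03      ]
```

View pics/c1.png

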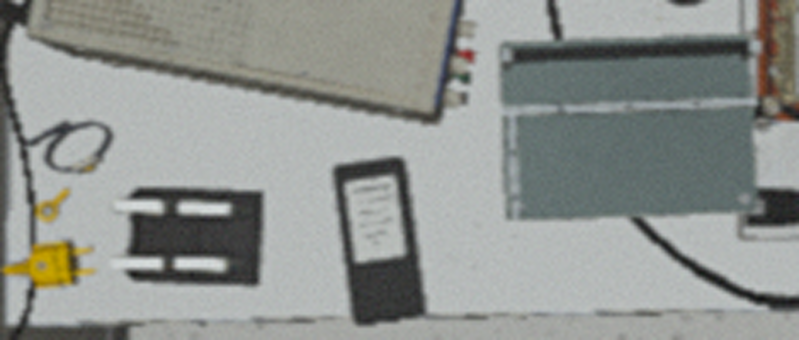

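View pics/c2.png

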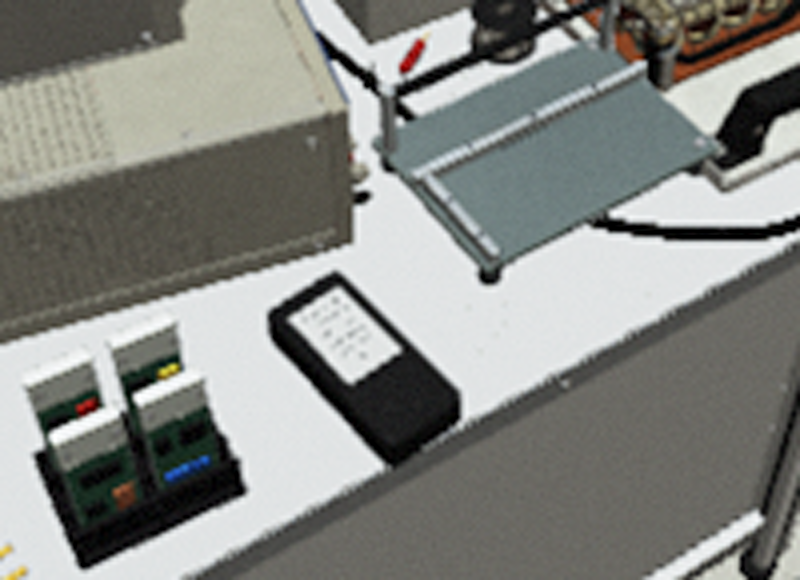

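All four boards are present: red and yellow parts in the rear row, copper and blue in front, green faces towards the robot. The stage is almost axis-aligned, with its long fence at crop row ~105 and end fence at crop column ~512. Next I'll compute positions.

```bash
python3 - <<'E'
from h import *
p=camera_params('top'); f=lambda u,v:(110+(u+.5)/3.4-.5,160+(v+.5)/3.4-.5)
for n,u,v,z in [('fenceL',503,107,.044),('fenceR',757,102,.044),('railL',507,50,.0935),('railR',752,46,.0935),('plFL',508,219,.03),('plFR',757,213,.03),
 ('carRL',133,188,.032),('carRR',263,191,.032),('carFR',262,285,.032),('adRL',334,167,.032),('adRR',404,158,.032),('adFR',424,314,.032),('adFL',355,324,.032)]:
    print(n,onz(f(u,v),z,p).round(4)[:2])
im=cv2.imread('pics/top0.png'); 
m=(im.min(2)>215).astype(np.uint8); m[:213]=0;m[242:]=0;m[:,:140]=0;m[:,190:]=0
# white bars on black carrier: keep those not bench
g=cv2.resize(im[205:250,135:195],None,fx=1,fy=1)
n,l,s,c=cv2.connectedComponentsWithStats(m)
for i in range(1,n):
    if s[i][4]>8: print(s[i],c[i],onz(c[i],.123,p).round(4)[:2])
w=camera_params('wrist'); S,r=st(); M=np.array(w['camera_from_world'])
o=-M[:3,:3].T@M[:3,3]; print('wristcam in tool',r.inv().apply(o-S['ee_pos']),'view dir tool',r.inv().apply(-M[2,:3]),'up',r.inv().apply(M[1,:3]),w['fx'])
E
```

```text
fenceL [0.5401 0.075 ]
fenceR [ 0.54   -0.1496]
railL [0.5847 0.0703]
railR [ 0.5839 -0.1394]
plFL [0.4414 0.0726]
plFR [ 0.4423 -0.1485]
carRL [0.4756 0.4053]
carRR [0.4706 0.2898]
carFR [0.3875 0.2913]
adRL [0.4906 0.2264]
adRR [0.4974 0.1641]
adFR [0.3591 0.1484]
adFL [0.3516 0.2095]
wristcam in tool [ 0.08029938  0.00081041 -0.14333722] view dir tool [-3.11091170e-01 -3.49532153e-04  9.50380009e-01] up [9.50379646e-01 8.33994477e-04 3.11091358e-01] 282.009733107093
```

Stage origin is about (0.5225, -0.0375) with yaw near 0. The carrier is at about (0.431, 0.348). I'll move with the tool turned so the fingers close along world x.

```bash
python3 -m creep '0.03 0 0 -0.01 -0.149;0.03 0 0 -0.01 -0.149;0.03 0 0 -0.01 -0.149;0.03 0 0 -0.01 -0.149;0.03 0 0 -0.01 -0.149;0.03 0 0 -0.01 -0.149;0.03 0 0 -0.01 -0.149;0.03 0 0 -0.01 -0.15;0.03 0.02 0.03 0 0;0.03 0.02 0.03 0 0'
python3 -m creep '0.03 0.03 0.03 0 0;0.03 0.03 0.03 0 0;0.03 0.04 0.03 0 0;0.03 0.04 0.02 0 0;0.03 0.04 0.02 0 0;0.03 0.045 0 0 0;0.03 0.045 0 0 0;0.03 0.045 0 0 0;0.03 0.045 0 0 0;0.03 0.045 0 0 0'
```

```text
time: 1.1
ee_pos: [0.2893, -0.5415, 0.3108]
tool_rot: [-0.0, 0.709, 0.706, 0.0]
contact_force: [0.5, -0.2, -0.3]
finger_gap: 0.0299
finger_force: 0.0
time: 2.1
ee_pos: [0.4198, -0.1346, 0.3111]
tool_rot: [-0.0, 0.708, 0.707, -0.0]
contact_force: [1.2, -0.4, 0.2]
finger_gap: 0.0299
finger_force: 0.0
```

```bash
python3 -m creep '0.03 0.045 0.025 0 0;0.03 0.045 0.025 0 0;0.03 0.045 0.025 0 0;0.03 0.03 0.015 0 0;0.03 0 0 0 0'
python3 - <<'E'
from h import *
im=snap('wrist','w1'); p=camera_params('wrist'); import pickle; pickle.dump(p,open('w1.pkl','wb'))
cv2.imwrite('pics/w1b.png',cv2.resize(im[:,:,::-1],(768,576),interpolation=cv2.INTER_CUBIC))
E
python3 -m creep '0.03 0.045 -0.015 0 0;0.03 0.045 -0.015 0 0;0.03 0.045 -0.015 0 0;0.03 0.045 -0.015 0 0;0.03 0.045 -0.01 0 0;0.03 0.045 -0.01 0 0;0.03 0.045 0 0 0;0.03 0.045 0 0 0;0.03 0.02 0 0 0;0.03 0 0 0 0'
python3 - <<'E'
from h import *
im=snap('wrist','w2'); p=camera_params('wrist'); import pickle; pickle.dump(p,open('w2.pkl','wb'))
cv2.imwrite('pics/w2b.png',cv2.resize(im[:,:,::-1],(768,576),interpolation=cv2.INTER_CUBIC)); print(st()[0]['ee_pos'])
E
```

```text
time: 2.6
ee_pos: [0.5093, 0.0302, 0.3111]
tool_rot: [-0.001, 0.705, 0.709, 0.001]
contact_force: [0.1, 0.2, 0.0]
finger_gap: 0.0301
finger_force: 0.0
time: 3.65
ee_pos: [0.4281, 0.4064, 0.3105]
tool_rot: [-0.001, 0.706, 0.708, -0.0]
contact_force: [0.4, -1.0, 0.5]
finger_gap: 0.0298
finger_force: 0.0
[0.42882991 0.40448127 0.31057155]
```

View pics/w1b.png

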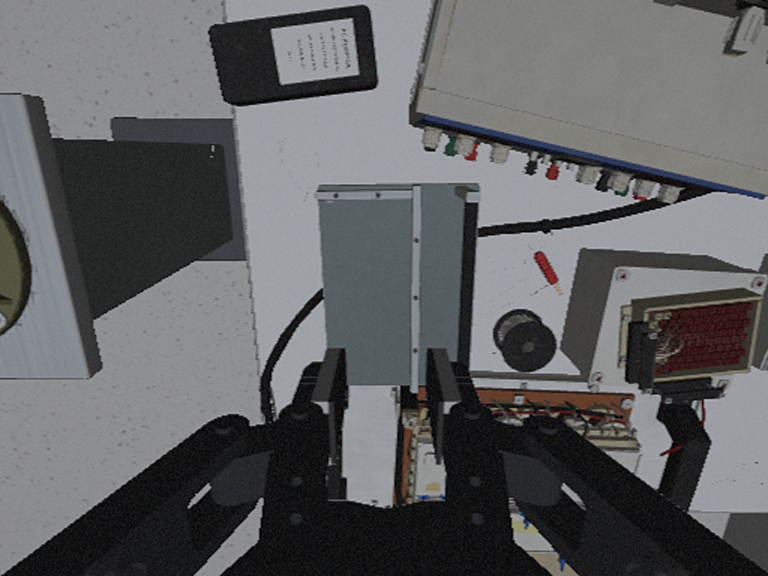

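View pics/w2b.png

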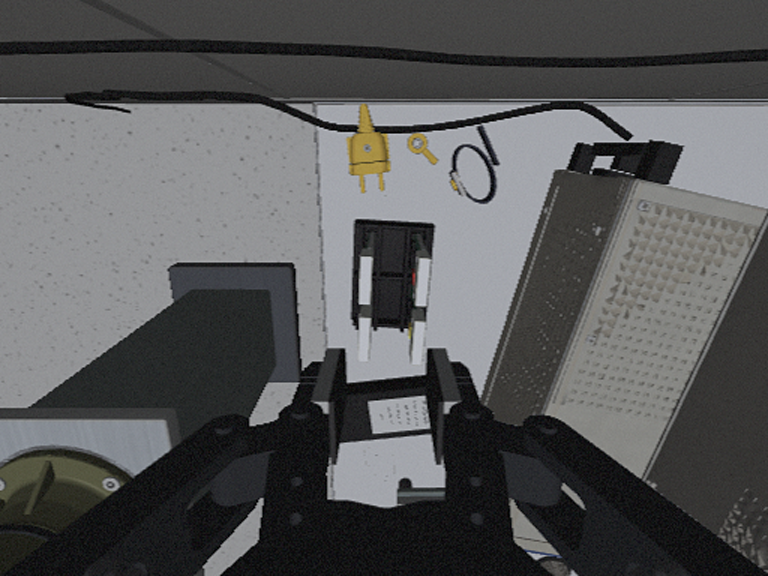

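w1 shows the stage with its fence front edge from about (411,190) to (413,388) and the corner at (411,198). w2 shows the carrier corners at about (356,220) and (434,222), and the white bars at (365,277), (421,281), (364,338) and (417,340).

```bash
python3 - <<'E'
from h import *
import pickle
p=pickle.load(open('w1.pkl','rb')); f=lambda u,v:((u+.5)/1.5-.5,(v+.5)/1.5-.5)
for n,u,v,z in [('fenceL mid',416,187,.044),('fenceR mid',418,390,.044),('plateFL',318,186,.03),('end inner',360,198,.044),('railL front',465,205,.0875),('railR front',459,360,.0875),('adpt a',211,27,.032),('b',370,6,.032),('c',377,90,.032),('d',228,105,.032)]:
    print(n,onz(f(u,v),z,p).round(4)[:2])
p=pickle.load(open('w2.pkl','rb')); im=cv2.imread('pics/w2.png')
for n,u,v,z in [('carL F',356,220,.032),('carL R',434,222,.032)]: print(n,onz(f(u,v),z,p).round(4)[:2])
m=(im.min(2)>185).astype(np.uint8); m[:160]=0;m[245:]=0;m[:,:236]=0;m[:,285:]=0
n,l,s,c=cv2.connectedComponentsWithStats(m)
for i in range(1,n):
    if s[i][4]>8:
        ys,xs=np.where(l==i); print(s[i],[onz((xs[ys==y].mean(),y),.123,p).round(4)[:2] for y in (ys.min(),ys.max())], onz(c[i],.123,p)[:2])
E
```

```text
fenceL mid [0.5375 0.0715]
fenceR mid [ 0.5452 -0.1484]
plateFL [0.4424 0.071 ]
end inner [0.4842 0.0611]
railL front [0.5769 0.0602]
railR front [ 0.5802 -0.0881]
adpt a [0.3554 0.2068]
b [0.4947 0.2231]
c [0.5006 0.1568]
d [0.3632 0.1438]
carL F [0.3995 0.4148]
carL R [0.4774 0.4127]
[240 201   6   2   9] [array([0.4105, 0.3615]), array([0.4111, 0.3601])] [0.41088249 0.36058687]
[278 201   6   3  11] [array([0.4555, 0.3614]), array([0.4587, 0.3588])] [0.45847941 0.35950362]
```

```bash
python3 - <<'E'
from h import *
import pickle
def edge(im,p,rows,lo,hi,z,pol):
    g=cv2.GaussianBlur(im,(3,3),0).astype(float).mean(2); P=[]
    for v in rows:
        d=pol*np.gradient(g[v,lo:hi]); k=int(d.argmax())
        if 0<k<len(d)-1:
            a,b,c=d[k-1:k+2]; k=k+.5*(a-c)/(a-2*b+c+1e-9)
        P.append(onz((lo+k,v),z,p)[:2])
    P=np.array(P); A=np.c_[P[:,1],np.ones(len(P))]
    for _ in range(3):
        s,b=np.linalg.lstsq(A,P[:,0],rcond=None)[0]; e=abs(P[:,0]-A@[s,b]); k=e<max(.002,2*np.median(e)); P,A=P[k],A[k]
    return 'yaw',round(-s,4),'x at y=-.039',round(s*-.039+b,4),len(P)
p=pickle.load(open('w1.pkl','rb')); im=cv2.imread('pics/w1.png')
print('fence front top',edge(im,p,range(140,245),268,279,.044,1))
print('plate front',edge(im,p,range(130,225),206,222,.03,-1))
print('rail front',edge(im,p,range(140,230),300,313,.0875,-1))
T=camera_params('top');it=cv2.imread('pics/top0.png')
gt=cv2.transpose(it)  # rows=cols of top
def edget(cols,lo,hi,z,pol):
    g=cv2.GaussianBlur(it,(3,3),0).astype(float).mean(2);P=[]
    for u in cols:
        d=pol*np.gradient(g[lo:hi,u]); k=int(d.argmax()); P.append(onz((u,lo+k),z,T)[:2])
    P=np.array(P); s,b=np.polyfit(P[:,1],P[:,0],1); return -s,s*-.039+b
print('top plate front',edget(range(268,325),218,228,.03,1)); print('top fence max', edget(range(265,328),186,194,.044,1))
p=pickle.load(open('w2.pkl','rb')); im=cv2.imread('pics/w2.png')
for t in (110,135):
  m=(im.min(2)>t).astype(np.uint8); m[:160]=0;m[245:]=0;m[:,:236]=0;m[:,287:]=0
  n,l,s,c=cv2.connectedComponentsWithStats(m)
  for i in range(1,n):
    if 30<s[i][4]<2000:
        ys,xs=np.where(l==i); print(t,s[i],[onz((xs[ys==y].mean(),y),.123,p).round(4)[:2] for y in (ys.min(),ys.max())], onz(c[i],.123,p)[:2].round(4))
E
```

```text
fence front top ('yaw', np.float64(0.0117), 'x at y=-.039', np.float64(0.5358), 98)
plate front ('yaw', np.float64(0.0135), 'x at y=-.039', np.float64(0.4426), 81)
rail front ('yaw', np.float64(0.0135), 'x at y=-.039', np.float64(0.5772), 90)
top plate front (np.float64(0.020095632067149715), np.float64(0.4414101068115799))
top fence max (np.float64(0.01844772026200629), np.float64(0.5435028992783094))
110 [239 171  10  32 266] [array([0.413 , 0.4001]), array([0.4111, 0.3601])] [0.4122 0.3805]
110 [ 236  172   51   73 1674] [array([0.4595, 0.3988]), array([0.4325, 0.3011])] [0.4384 0.332 ]
135 [239 171   9  32 248] [array([0.4136, 0.4001]), array([0.4111, 0.3601])] [0.412  0.3805]
135 [ 236  172   51   73 1588] [array([0.4595, 0.3988]), array([0.4325, 0.3011])] [0.438  0.3309]
```

Stage origin is about (0.5227, -0.039) with yaw 0.013. Board C's top is at about (0.412, 0.380), with the carrier yawed about -0.05. I'll grasp C.

```bash
python3 -m creep '0.034 -0.0245 -0.017 0 0.05;0.034 0 0 0.045 0;0.034 0 0 0.045 0;0.034 0 0 0.04 0;0.034 0 0 0.03 0;0.034 0 0 0.03 0;0.034 0 0 0.03 0;0.034 0 0 0 0;0.034 0 0 0 0'
python3 - <<'E'
from h import *
im=snap('wrist','w3'); sc=snap('scene','s3')
a=cv2.resize(sc[200:310,130:260],None,fx=4,fy=4); b=im[150:384,100:400]; 
o=np.zeros((440,520+300,3),np.uint8); o[:,:520]=a; o[:234,520:]=b; cv2.imwrite('pics/m3.png',cv2.resize(o[:,:,::-1],(800,430)))
E
```

```text
time: 4.6
ee_pos: [0.4126, 0.3787, 0.0919]
tool_rot: [0.0, 0.726, 0.688, -0.0]
contact_force: [0.4, 0.4, -0.4]
finger_gap: 0.0343
finger_force: 0.0
```

View pics/m3.png

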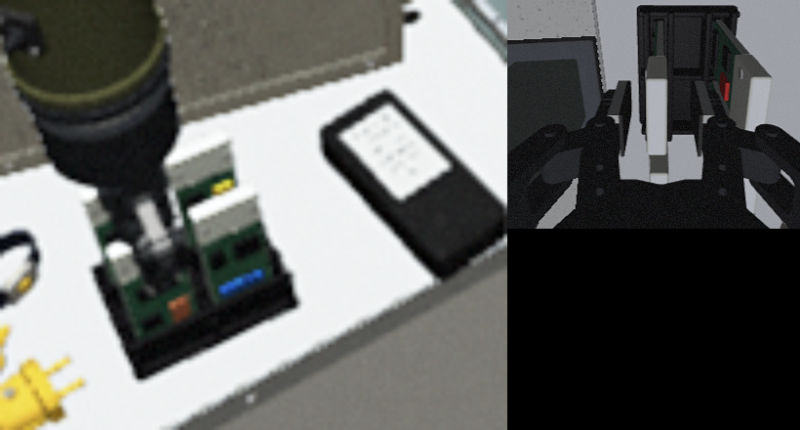

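The board is centred between the open fingers. Close and lift.

```bash
python3 -m creep '0.0 0 0 0 0;0 0 0 0 0;0 0 0 0 0;0 0 0 0 0;0 0 0 -0.02 0;0 0 0 -0.02 0;0 0 0 -0.03 0;0 0 0 -0.03 0;0 0 0 -0.03 0;0 0 0 0 0'
python3 - <<'E'
from h import *
s,r=st(); print(s['ee_pos'],r.as_matrix()[:,0].round(4),s['finger_gap'],s['finger_force'],s['contact_force'])
E
```

```text
time: 5.7
ee_pos: [0.4125, 0.3823, 0.2258]
tool_rot: [-0.0, 0.725, 0.689, 0.004]
contact_force: [-0.1, -0.4, -1.7]
finger_gap: 0.009
finger_force: 58.8
[0.41249966 0.38228876 0.22577521] [0.0506 0.9987 0.0053] 0.009020336412192976 58.82089555263519 [-0.08669834 -0.41138435 -1.66100426]
```

```bash
python3 -m creep '0 -0.04 0.005 0 -0.064;0 -0.049 0.005 0 0;0 -0.049 0.005 0 0;0 -0.049 0.005 0 0;0 -0.049 0.005 0 0;0 -0.049 0.005 0 0;0 -0.049 0.005 0 0;0 -0.015 0.03 0 0;0 0 0.03 0 0;0 0 0.03 0 0'
python3 -m creep '0 0 0.01 0 0;0 0 0 0 0;0 0 0 0 0;0 0 0 0 0'
python3 - <<'E'
from h import *
s,r=st(); print(s['ee_pos'],r.as_matrix()[:,0].round(4),r.as_matrix()[:,2].round(4),s['finger_gap'],s['finger_force'])
it=snap('top','t4'); isc=snap('scene','s4')
o=np.vstack([cv2.resize(it[160:240,230:360],None,fx=4,fy=4,interpolation=2),cv2.resize(isc[120:240,225:355],(520,480))[:280]])
cv2.imwrite('pics/m4.png',o[:,:,::-1])
E
```

```text
time: 6.7
ee_pos: [0.5395, 0.0309, 0.221]
tool_rot: [0.0, 0.703, 0.711, -0.0]
contact_force: [-1.0, 0.0, -0.6]
finger_gap: 0.0093
finger_force: 58.8
time: 7.1
ee_pos: [0.5475, 0.033, 0.2213]
tool_rot: [-0.0, 0.702, 0.712, -0.0]
contact_force: [0.1, 0.3, -1.0]
finger_gap: 0.0089
finger_force: 58.8
[0.5474734  0.03302285 0.22131283] [-1.400e-02  9.999e-01 -6.000e-04] [-7.e-04 -6.e-04 -1.e+00] 0.008857488586559051 58.839399218559265
```

View pics/m4.png

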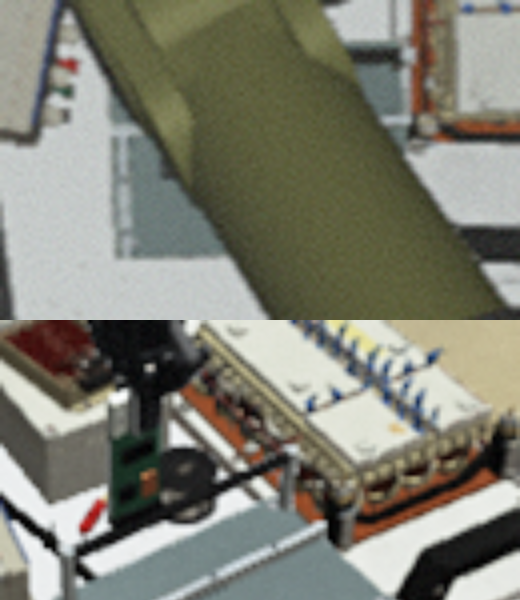

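```bash
python3 -m creep '0 0.002 0.005 0.02 0;0 0 0 0.03 0;0 0 0 0.03 0;0 0 0 0.015 0;0 0 0 0.005 0;0 0 0 0.002 0;0 0 0 0 0;0 0 0 0 0'
```

```text
time: 8.0
ee_pos: [0.5543, 0.035, 0.1203]
tool_rot: [0.001, 0.703, 0.712, 0.001]
contact_force: [-0.2, 0.1, -0.1]
finger_gap: 0.0092
finger_force: 58.8
```

```bash
python3 -m creep '0 0 -0.0015 0.003 0;0 0 0 0.002 0;0 0 0 0 0;0 0 0 0 0'; python3 -m creep '0 0 0 0.002 0;0 0 0 0 0;0 0 0 0 0'
```

```text
time: 8.4
ee_pos: [0.5525, 0.0348, 0.1148]
tool_rot: [0.0, 0.703, 0.712, 0.0]
contact_force: [-0.8, -0.9, 4.6]
finger_gap: 0.0087
finger_force: 59.7
time: 8.7
ee_pos: [0.5529, 0.0349, 0.1147]
tool_rot: [0.001, 0.703, 0.712, 0.001]
contact_force: [-4.6, -2.1, 23.2]
finger_gap: 0.0091
finger_force: 62.6
```

Foot is on the plate. Back off slightly, open a little, and tip it back inside the loose fingers.

```bash
python3 -m creep '0 0 0 -0.0015 0;0.028 0 0 0 0;0.028 0 0 0 0;0.028 0 0 0 0;0.028 0 0.004 0 0;0.028 0 0.004 0 0;0.028 0 0.003 0 0;0.028 0 0.003 0 0;0.028 0 0.003 0 0;0.028 0 0.003 0 0'; python3 -m creep '0.028 0 0.003 0 0;0.028 0 0.003 0 0;0.028 0 0.003 0 0;0.028 0 0.003 0 0;0.028 0 0 0 0;0.028 0 0 0 0'
python3 - <<'E'
from h import *
isc=snap('scene','s5'); w=snap('wrist','w5')
cv2.imwrite('pics/m5.png',np.hstack([cv2.resize(isc[120:240,225:355],(520,480)),cv2.resize(w[150:384,130:370],(270,263)).copy() if 0 else cv2.resize(w[150:384,130:370],(280,480))])[:,:,::-1])
E
```

```text
time: 9.7
ee_pos: [0.5725, 0.0351, 0.1138]
tool_rot: [-0.0, 0.703, 0.712, 0.0]
contact_force: [0.8, -0.1, 0.1]
finger_gap: 0.0277
finger_force: 0.0
time: 10.3
ee_pos: [0.5841, 0.0353, 0.1137]
tool_rot: [-0.0, 0.702, 0.712, -0.0]
contact_force: [0.7, -0.4, -0.5]
finger_gap: 0.0278
finger_force: 0.0
```

View pics/m5.png

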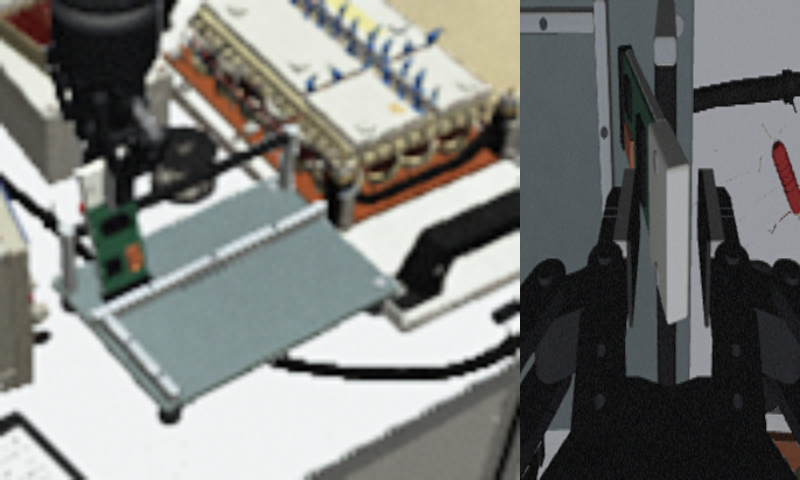

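C leans well on the rail, clear of both fingers. Now the blue board (A).

```bash
python3 -m creep '0.028 0 0 -0.02 0;0.028 0 0 -0.04 0;0.034 0 0 -0.045 0;0.034 0 -0.04 -0.015 0;0.034 0 -0.045 0 0;0.034 0.0435 -0.045 0 0;0.034 0.05 -0.01 0 0;0.034 0.05 -0.01 0 0;0.034 0.05 -0.01 0 0;0.034 0.05 -0.01 0 0'
python3 -m creep '0.034 0.05 -0.001 0 0.064;0.034 0 0 0.04 0;0.034 0 0 0 0;0.034 0 0 0 0'
python3 - <<'E'
from h import *
s,r=st(); print(s['ee_pos'],r.as_matrix()[:,0].round(4))
p=camera_params('wrist');im=snap('wrist','w6')
m=(im.min(2)>175).astype(np.uint8); n,l,S,c=cv2.connectedComponentsWithStats(m)
for i in range(1,n):
    if S[i][4]>150: print(S[i],onz(c[i],.123,p)[:2].round(4))
cv2.imwrite('pics/m6.png',cv2.resize(im[:,:,::-1],(640,480)))
E
```

```text
time: 11.4
ee_pos: [0.4204, 0.2655, 0.2341]
tool_rot: [0.0, 0.703, 0.711, 0.0]
contact_force: [0.7, 0.4, 0.9]
finger_gap: 0.0341
finger_force: 0.0
time: 11.8
ee_pos: [0.4191, 0.313, 0.1937]
tool_rot: [0.0, 0.725, 0.689, -0.001]
contact_force: [-0.2, 0.5, 0.3]
finger_gap: 0.0342
finger_force: 0.0
[0.4191026  0.31301599 0.19367757] [ 0.0508  0.9987 -0.0019]
[299  83  15  58 680] [0.4588 0.3813]
[238 158  11  49 521] [0.4096 0.3302]
[293 159  18  54 553] [0.4563 0.3259]
```

View pics/m6.png

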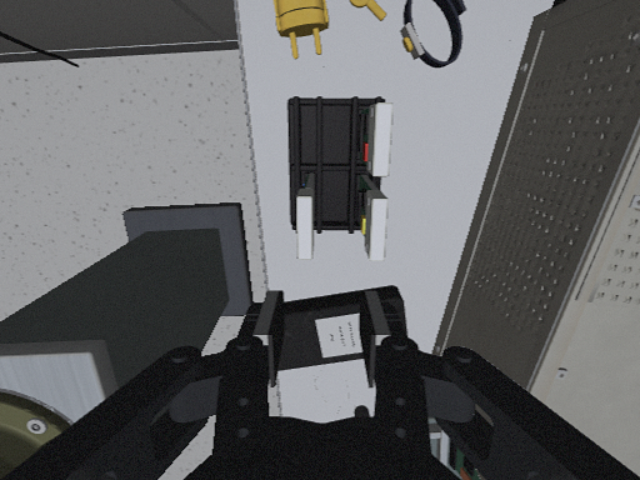

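Wrist view: three boards remain, at (305,228), (376,232) and (378,140) in the picture. Blue's top is at (0.4095, 0.328), the rear ones at (0.456, 0.326) and (0.458, 0.380). Grasp blue.

```bash
python3 -m creep '0.034 0.0135 -0.01 0.02 0;0.034 0 0 0.04 0;0.034 0 0 0.03 0;0.034 0 0 0.012 0;0.034 0 0 0 0;0.034 0 0 0 0;0 0 0 0 0;0 0 0 0 0;0 0 0 0 0;0 0 0 0 0'
python3 -m creep '0 0 0 -0.02 0;0 0 0 -0.02 0;0 0 0 -0.03 0;0 0 0 -0.03 0;0 0 0 -0.03 0;0 0 0 0 0;0 0 0 0 0'
```

```text
time: 12.85
ee_pos: [0.4103, 0.3287, 0.0934]
tool_rot: [0.0, 0.725, 0.689, 0.001]
contact_force: [-2.1, -1.8, 7.9]
finger_gap: 0.009
finger_force: 58.5
time: 13.55
ee_pos: [0.4103, 0.328, 0.2226]
tool_rot: [0.0, 0.725, 0.689, 0.001]
contact_force: [-0.0, -0.4, -1.4]
finger_gap: 0.0096
finger_force: 58.8
```

```bash
python3 -m creep '0 -0.034 0.008 0 -0.064;0 -0.049 0.005 0 0;0 -0.049 0.005 0 0;0 -0.049 0.005 0 0;0 -0.049 0.005 0 0;0 -0.049 0.005 0 0;0 -0.049 0.005 0 0;0 -0.016 0.03 0 0;0 0 0.04 0 0;0 0 0.034 0 0'
python3 -m creep '0 0 0 0.02 0;0 0 0 0.02 0;0 0 0 0.02 0;0 0 0 0.01 0;0 0 0 0 0;0 0 0 0 0'
```

```text
time: 14.55
ee_pos: [0.5553, -0.0167, 0.2205]
tool_rot: [-0.0, 0.704, 0.711, -0.001]
contact_force: [-0.6, 0.2, -1.3]
finger_gap: 0.0092
finger_force: 58.9
time: 15.15
ee_pos: [0.5544, -0.0145, 0.152]
tool_rot: [-0.0, 0.702, 0.712, 0.0]
contact_force: [0.0, 0.5, -1.0]
finger_gap: 0.009
finger_force: 58.9
```

```bash
python3 -m creep '0 0 -0.001 0.015 0;0 0 0 0.012 0;0 0 0 0.006 0;0 0 0 0.002 0;0 0 0 0 0;0 0 0 0 0'; python3 -m creep '0 0 0 0.0015 0;0 0 0 0 0;0 0 0 0 0'
```

```text
time: 15.75
ee_pos: [0.5537, -0.0145, 0.1172]
tool_rot: [0.0, 0.702, 0.712, 0.0]
contact_force: [-0.1, -0.3, -1.7]
finger_gap: 0.0092
finger_force: 59.1
time: 16.05
ee_pos: [0.5535, -0.0146, 0.1154]
tool_rot: [0.0, 0.703, 0.712, 0.0]
contact_force: [-0.1, -0.0, -1.3]
finger_gap: 0.0089
finger_force: 59.1
```

```bash
python3 -m creep '0 0 0 0.001 0;0 0 0 0 0;0 0 0 0 0'; python3 -m creep '0 0 0 0.001 0;0 0 0 0 0;0 0 0 0 0'
```

```text
time: 16.35
ee_pos: [0.5537, -0.0146, 0.1154]
tool_rot: [0.001, 0.703, 0.712, 0.0]
contact_force: [-3.5, -0.3, 9.7]
finger_gap: 0.0092
finger_force: 60.5
time: 16.65
ee_pos: [0.5539, -0.0145, 0.1154]
tool_rot: [0.001, 0.703, 0.712, 0.0]
contact_force: [-4.4, -0.6, 17.8]
finger_gap: 0.0091
finger_force: 61.9
```

Contact. Same release, then lift and head for the rear-right board (B) at (0.4555, 0.326).

```bash
python3 -m creep '0 0 0 -0.0015 0;0.028 0 0 0 0;0.028 0 0 0 0;0.028 0 0 0 0;0.028 0 0.004 0 0;0.028 0 0.004 0 0;0.028 0 0.003 0 0;0.028 0 0.003 0 0;0.028 0 0.003 0 0;0.028 0 0.003 0 0'; python3 -m creep '0.028 0 0.003 0 0;0.028 0 0.003 0 0;0.028 0 0.003 0 0;0.028 0 0.003 0 0;0.028 0 0 0 0;0.028 0 0 0 0'
python3 - <<'E'
from h import *
isc=snap('scene','s7'); w=snap('wrist','w7')
cv2.imwrite('pics/m7.png',np.hstack([cv2.resize(isc[120:240,225:355],(520,480)),cv2.resize(w[100:384,130:370],(280,480))])[:,:,::-1])
E
```

```text
time: 17.65
ee_pos: [0.5736, -0.0143, 0.1147]
tool_rot: [-0.0, 0.703, 0.712, 0.0]
contact_force: [0.3, 0.3, 0.1]
finger_gap: 0.0285
finger_force: 0.0
time: 18.25
ee_pos: [0.5853, -0.0141, 0.1147]
tool_rot: [-0.0, 0.702, 0.712, -0.0]
contact_force: [0.5, 0.1, -0.9]
finger_gap: 0.0282
finger_force: 0.0
```

View pics/m7.png

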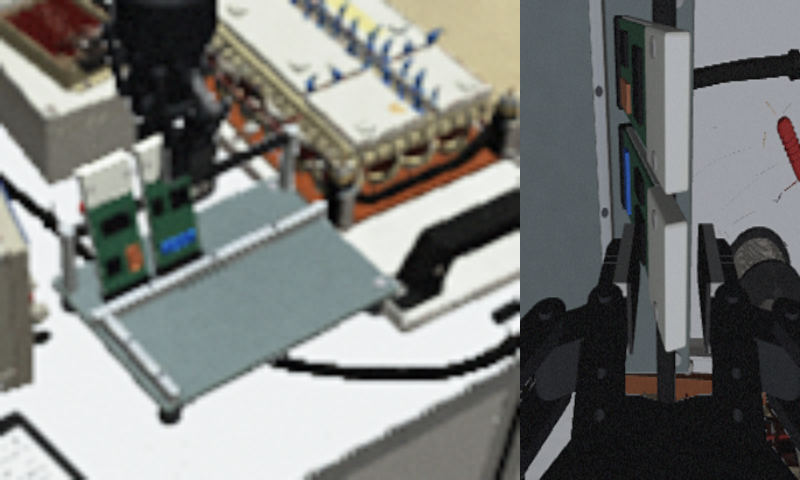

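Both boards are leaning well, side by side. Next is board B.

```bash
python3 -m creep '0.028 0 0 -0.02 0;0.028 0 0 -0.04 0;0.034 0 0 -0.045 0;0.034 0 -0.04 -0.015 0;0.034 0 -0.045 0 0;0.034 0.0428 -0.045 0 0;0.034 0.05 0 0 0;0.034 0.05 0 0 0;0.034 0.05 0 0 0;0.034 0.05 0 0 0'
python3 -m creep '0.034 0.05 0 0 0;0.034 0.05 0.005 0 0.064;0.034 0 0 0.04 0;0.034 0 0 0 0;0.034 0 0 0 0'
```

```text
time: 19.35
ee_pos: [0.4608, 0.2201, 0.2351]
tool_rot: [0.0, 0.703, 0.711, 0.0]
contact_force: [1.6, 0.4, 0.8]
finger_gap: 0.0337
finger_force: 0.0
time: 19.85
ee_pos: [0.4645, 0.3174, 0.1946]
tool_rot: [0.0, 0.725, 0.689, -0.001]
contact_force: [0.6, -1.0, 0.2]
finger_gap: 0.0341
finger_force: 0.0
```

```bash
python3 -m creep '0.034 0.009 -0.0085 0.02 0;0.034 0 0 0.04 0;0.034 0 0 0.03 0;0.034 0 0 0.012 0;0.034 0 0 0 0;0.034 0 0 0 0;0 0 0 0 0;0 0 0 0 0;0 0 0 0 0;0 0 0 0 0'
python3 -m creep '0 0 0 -0.02 0;0 0 0 -0.02 0;0 0 0 -0.03 0;0 0 0 -0.03 0;0 0 0 -0.03 0;0 0 0 0 0;0 0 0 0 0'
```

```text
time: 20.85
ee_pos: [0.4571, 0.3286, 0.0945]
tool_rot: [0.0, 0.725, 0.689, 0.001]
contact_force: [-1.0, -1.4, 6.7]
finger_gap: 0.0092
finger_force: 58.8
time: 21.55
ee_pos: [0.4569, 0.328, 0.2237]
tool_rot: [0.0, 0.725, 0.689, 0.001]
contact_force: [0.4, -1.1, -1.5]
finger_gap: 0.009
finger_force: 58.8
```

```bash
python3 -m creep '0 -0.045 0.0025 0 -0.064;0 -0.049 0 0 0;0 -0.049 0 0 0;0 -0.049 0 0 0;0 -0.049 0 0 0;0 -0.049 0 0 0;0 -0.049 0 0 0;0 -0.053 0.02 0 0;0 0 0.02 0 0;0 0 0.02 0 0'
python3 -m creep '0 0 0.02 0 0;0 0 0.012 0 0;0 0 0 0.03 0;0 0 0 0.03 0;0 0 0 0 0;0 0 0 0 0'
```

```text
time: 22.15
ee_pos: [0.4885, 0.3261, 0.1624]
tool_rot: [-0.0, 0.725, 0.689, -0.001]
contact_force: [0.5, 0.6, -0.9]
finger_gap: 0.0089
finger_force: 58.6refused, shift out of range in row 8
```

My first call was refused (0.053 is over the limit) but the second ran. It hit nothing. Go back up and redo.

```bash
python3 -m creep '0 0 0 -0.03 0;0 0 0 -0.03 0;0 0 -0.02 0 0;0 0 -0.012 0 0;0 0 0 0 0;0 0 0 0 0'
python3 -m creep '0 -0.045 0.0025 0 -0.064;0 -0.049 0 0 0;0 -0.049 0 0 0;0 -0.049 0 0 0;0 -0.049 0 0 0;0 -0.049 0 0 0;0 -0.049 0 0 0;0 -0.049 0.02 0 0;0 -0.004 0.02 0 0;0 0 0.02 0 0'
```

```text
time: 22.75
ee_pos: [0.457, 0.3277, 0.223]
tool_rot: [0.0, 0.725, 0.689, 0.0]
contact_force: [1.0, 0.1, -0.9]
finger_gap: 0.0093
finger_force: 58.7
time: 23.75
ee_pos: [0.5212, -0.0647, 0.2221]
tool_rot: [-0.0, 0.705, 0.709, -0.001]
contact_force: [0.7, 0.2, -2.0]
finger_gap: 0.009
finger_force: 58.9
```

```bash
python3 -m creep '0 0 0.02 0 0;0 0 0.011 0 0;0 0 0 0.03 0;0 0 0 0.03 0;0 0 0 0 0;0 0 0 0 0'
```

```text
time: 24.35
ee_pos: [0.5512, -0.0603, 0.163]
tool_rot: [-0.001, 0.702, 0.712, -0.0]
contact_force: [-0.1, 0.4, -0.4]
finger_gap: 0.0089
finger_force: 58.7
```

```bash
python3 -m creep '0 -0.003 0.0025 0.015 0;0 0 0 0.02 0;0 0 0 0.008 0;0 0 0 0.002 0;0 0 0 0 0;0 0 0 0 0'; python3 -m creep '0 0 0 0.0015 0;0 0 0 0 0;0 0 0 0 0'
```

```text
time: 24.95
ee_pos: [0.5544, -0.0631, 0.1186]
tool_rot: [0.0, 0.702, 0.712, 0.0]
contact_force: [1.1, -0.2, -1.1]
finger_gap: 0.0087
finger_force: 58.9
time: 25.25
ee_pos: [0.554, -0.0633, 0.1166]
tool_rot: [0.0, 0.703, 0.712, 0.0]
contact_force: [0.3, -0.2, 0.2]
finger_gap: 0.009
finger_force: 59.0
```

```bash
python3 -m creep '0 0 0 0.001 0;0 0 0 0 0;0 0 0 0 0'
```

```text
time: 25.55
ee_pos: [0.5542, -0.0632, 0.1165]
tool_rot: [0.001, 0.703, 0.712, 0.0]
contact_force: [-1.5, -0.1, 9.4]
finger_gap: 0.0089
finger_force: 60.6
```

```bash
python3 -m creep '0 0 0 -0.0005 0;0.028 0 0 0 0;0.028 0 0 0 0;0.028 0 0 0 0;0.028 0 0.004 0 0;0.028 0 0.004 0 0;0.028 0 0.003 0 0;0.028 0 0.003 0 0;0.028 0 0.003 0 0;0.028 0 0.003 0 0'; python3 -m creep '0.028 0 0.003 0 0;0.028 0 0.003 0 0;0.028 0 0.003 0 0;0.028 0 0.003 0 0;0.028 0 0 0 0;0.028 0 0 0 0'
```

```text
time: 26.55
ee_pos: [0.5741, -0.0629, 0.1157]
tool_rot: [-0.0, 0.702, 0.712, 0.0]
contact_force: [0.5, -0.3, 0.4]
finger_gap: 0.0278
finger_force: 0.0
time: 27.15
ee_pos: [0.5858, -0.0628, 0.1157]
tool_rot: [-0.0, 0.703, 0.712, -0.0]
contact_force: [0.4, -0.5, -0.5]
finger_gap: 0.0282
finger_force: 0.0
```

```bash
python3 -m creep '0.028 0 0 -0.02 0;0.028 0 0 -0.04 0;0.034 0 0 -0.045 0;0.034 0 -0.04 -0.015 0;0.034 0 -0.045 0 0;0.034 0.05 -0.042 0 0;0.034 0.05 0 0 0;0.034 0.05 0 0 0;0.034 0.05 0 0 0;0.034 0.05 0 0 0'
python3 -m creep '0.034 0.05 0 0 0;0.034 0.05 0 0 0;0.034 0.05 0 0 0;0.034 0.04 0.005 0 0.064;0.034 0 0 0.04 0;0.034 0 0 0 0;0.034 0 0 0 0'
python3 - <<'E'
from h import *
p=camera_params('wrist');im=snap('wrist','w8')
m=(im.min(2)>175).astype(np.uint8); n,l,S,c=cv2.connectedComponentsWithStats(m)
for i in range(1,n):
    if 150<S[i][4]<3000: print(S[i],onz(c[i],.123,p)[:2].round(4))
E
```

```text
time: 28.15
ee_pos: [0.4652, 0.1754, 0.2361]
tool_rot: [0.0, 0.703, 0.711, 0.0]
contact_force: [1.6, -0.3, 0.2]
finger_gap: 0.0339
finger_force: 0.0
time: 28.85
ee_pos: [0.4679, 0.363, 0.1956]
tool_rot: [0.0, 0.725, 0.689, -0.001]
contact_force: [-0.2, 0.2, 0.2]
finger_gap: 0.0342
finger_force: 0.0
[238 155  12  50 518] [0.4587 0.3811]
```

```bash
python3 -m creep '0.034 0.0185 -0.01 0.02 0;0.034 0 0 0.04 0;0.034 0 0 0.03 0;0.034 0 0 0.012 0;0.034 0 0 0 0;0.034 0 0 0 0;0 0 0 0 0;0 0 0 0 0;0 0 0 0 0;0 0 0 0 0'
python3 -m creep '0 0 0 -0.02 0;0 0 0 -0.02 0;0 0 0 -0.03 0;0 0 0 -0.03 0;0 0 0 -0.03 0;0 0 0 0 0;0 0 0 0 0'
```

```text
time: 29.9
ee_pos: [0.4596, 0.3838, 0.0956]
tool_rot: [0.0, 0.725, 0.689, 0.001]
contact_force: [-0.8, -0.8, 7.9]
finger_gap: 0.009
finger_force: 59.4
time: 30.6
ee_pos: [0.4592, 0.383, 0.2246]
tool_rot: [0.0, 0.725, 0.689, 0.001]
contact_force: [0.6, -0.4, -0.4]
finger_gap: 0.009
finger_force: 58.8
```

```bash
python3 -m creep '0 -0.045 0.003 0 -0.064;0 -0.049 0 0 0;0 -0.049 0 0 0;0 -0.049 0 0 0;0 -0.049 0 0 0;0 -0.049 0 0 0;0 -0.049 0 0 0;0 -0.049 0 0 0;0 -0.049 0.02 0 0;0 -0.049 0.02 0 0'
python3 -m creep '0 -0.009 0.02 0 0;0 0 0.02 0 0;0 0 0.01 0.015 0;0 0 0 0.03 0;0 0 0 0.015 0;0 0 0 0 0;0 0 0 0 0'
```

```text
time: 31.6
ee_pos: [0.5024, -0.0998, 0.223]
tool_rot: [-0.0, 0.703, 0.711, -0.001]
contact_force: [0.7, 0.5, -0.1]
finger_gap: 0.0088
finger_force: 58.8
time: 32.3
ee_pos: [0.5527, -0.1049, 0.1631]
tool_rot: [-0.001, 0.702, 0.712, -0.0]
contact_force: [0.6, -0.1, -1.3]
finger_gap: 0.0091
finger_force: 58.7
```

```bash
python3 -m creep '0 -0.0055 0.002 0.015 0;0 0 0 0.02 0;0 0 0 0.008 0;0 0 0 0.002 0;0 0 0 0 0;0 0 0 0 0'; python3 -m creep '0 0 0 0.0015 0;0 0 0 0 0;0 0 0 0 0'
```

```text
time: 32.9
ee_pos: [0.5559, -0.1109, 0.1195]
tool_rot: [0.0, 0.702, 0.712, 0.0]
contact_force: [0.0, 0.7, -1.5]
finger_gap: 0.0087
finger_force: 58.8
time: 33.2
ee_pos: [0.5557, -0.1111, 0.1177]
tool_rot: [0.0, 0.703, 0.712, 0.0]
contact_force: [0.2, -1.2, -0.4]
finger_gap: 0.009
finger_force: 59.0
```

```bash
python3 -m creep '0 0 -0.001 0.001 0;0 0 0 0 0;0 0 0 0 0'
```

```text
time: 33.5
ee_pos: [0.5556, -0.1111, 0.1176]
tool_rot: [0.001, 0.703, 0.712, 0.001]
contact_force: [-0.0, -0.8, 7.4]
finger_gap: 0.009
finger_force: 60.1
```

```bash
python3 -m creep '0 0 0 -0.0005 0;0.028 0 0 0 0;0.028 0 0 0 0;0.028 0 0 0 0;0.028 0 0.004 0 0;0.028 0 0.004 0 0;0.028 0 0.003 0 0;0.028 0 0.003 0 0;0.028 0 0.003 0 0;0.028 0 0.003 0 0'; python3 -m creep '0.028 0 0.003 0 0;0.028 0 0.003 0 0;0.028 0 0.003 0 0;0.028 0 0.003 0 0;0.028 0 0 0 0;0.028 0 0 0 0;0.028 0 0 -0.02 0;0.028 0 0 -0.04 0;0.028 0 0 -0.05 0;0.028 0.03 -0.05 -0.05 0'; python3 -m creep '0.08 0.05 -0.04 -0.03 0;0.08 0.05 -0.04 0 0;0.08 0.05 0 0 0;0.08 0 0 0 0;0.08 0 0 0 0'
python3 - <<'E'
from h import *
s,r=st(); print(s['ee_pos'],r.as_matrix()[:,0].round(4))
p=camera_params('wrist');w=snap('wrist','w9'); isc=snap('scene','s9')
import pickle; pickle.dump(p,open('w9.pkl','wb'))
cv2.imwrite('pics/m9.png',np.hstack([cv2.resize(isc[120:240,225:355],(300,277))[:277],cv2.resize(w,(500,375))[:277]])[:,:,::-1])
E
```

```text
time: 34.5
ee_pos: [0.5747, -0.1108, 0.1167]
tool_rot: [-0.0, 0.702, 0.712, 0.0]
contact_force: [0.1, -0.4, 0.7]
finger_gap: 0.0282
finger_force: 0.0
time: 35.5
ee_pos: [0.5565, -0.0935, 0.2618]
tool_rot: [0.001, 0.704, 0.71, 0.002]
contact_force: [0.8, 0.6, 2.0]
finger_gap: 0.0279
finger_force: 0.0
time: 36.0
ee_pos: [0.4922, 0.0333, 0.281]
tool_rot: [0.001, 0.701, 0.713, 0.0]
contact_force: [0.9, -0.1, 0.3]
finger_gap: 0.0799
finger_force: 0.0
[0.49220965 0.03331962 0.28098369] [-1.630e-02  9.999e-01 -7.000e-04]
```

View pics/m9.png

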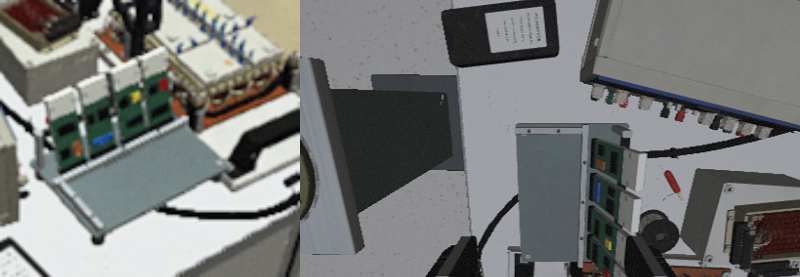

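All four boards lean side by side on the rail. Now measure the adapter afresh.

```bash
cat > ad.py <<'E'
from h import *
import sys
def adapter(n,im,p,z,roi):
    u0,v0,u1,v1=roi; g=im[v0:v1,u0:u1].max(2); m=(g<60).astype(np.uint8)
    cs,_=cv2.findContours(m,cv2.RETR_EXTERNAL,cv2.CHAIN_APPROX_NONE)
    c=max(cs,key=cv2.contourArea).reshape(-1,2)+[u0,v0]
    P=np.array([onz(q,z,p)[:2] for q in c]).astype(np.float32)*1000
    (x,y),(w,h),a=cv2.minAreaRect(P); B=cv2.boxPoints(((x,y),(w,h),a))
    e=max([B[1]-B[0],B[2]-B[1]],key=np.linalg.norm); print(n,'centre',round(x,1),round(y,1),'size',round(w),round(h),'long axis deg',round(np.degrees(np.arctan2(e[1],e[0]))%180,2))
E
python3 - <<'E'
from ad import *
import pickle
p=pickle.load(open('w9.pkl','rb')); im=cv2.imread('pics/w9.png')
adapter('w9',im,p,.030,(140,0,268,75))
t=capture('top'); adapter('top',t,camera_params('top'),.030,(200,195,240,262))
E
```

```text
w9 centre 426.8 187.0 size 143 67 long axis deg 6.75
top centre 479.4 184.0 size 74 38 long axis deg 56.71
```

```bash
python3 -m creep '0.0854 0.04 -0.02 0 0;0.0854 0.04 -0.02 0 0;0.0854 0.04 -0.02 0 0;0.0854 0.035 -0.003 0 0;0.0854 0 0 0 0.147;0.0854 0 0 0 0.147;0.0854 0 0 0 0.147;0.0854 0 0 0 0.147;0.0854 0 0 0 0.147;0.0854 0 0 0 0.147'; python3 -m creep '0.0854 0 0 0.03 0.147;0.0854 0 0 0.03 0.147;0.0854 0 0 0.03 0.147;0.0854 0 0 0.03 0.146;0.0854 0 0 0 0;0.0854 0 0 0 0'
python3 - <<'E'
from ad import *
s,r=st(); print(s['ee_pos'],r.as_matrix()[:,0].round(4),np.round(s['joint_pos'],2))
im=snap('wrist','w10');cv2.imwrite('pics/w10b.png',im[:,:,::-1])
E
```

```text
time: 37.15
ee_pos: [0.4282, 0.1851, 0.2802]
tool_rot: [-0.0, 0.941, 0.34, -0.0]
contact_force: [0.6, -0.2, -0.6]
finger_gap: 0.0855
finger_force: 0.0
time: 37.75
ee_pos: [0.4278, 0.1858, 0.1607]
tool_rot: [0.0, 0.998, 0.059, -0.001]
contact_force: [-0.6, 1.2, 0.9]
finger_gap: 0.0857
finger_force: 0.0
[0.42776632 0.18584001 0.16071672] [ 0.993   0.1181 -0.0012] [-0.06  0.38 -0.55  2.    0.26  0.83 -2.21]
```

View pics/w10b.png

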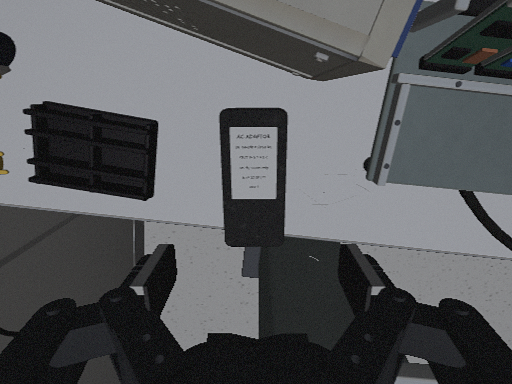

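The adapter (centre 253,177) lies centred between the open fingers and aligned. Descend and grip.

```bash
python3 -m creep '0.0854 0 0 0.04 0;0.0854 0 0 0.04 0;0.0854 0 0 0.04 0;0.0854 0 0 0.025 0;0.0854 0 0 0.008 0;0.0854 0 0 0.004 0;0.0854 0 0 0 0;0.0854 0 0 0 0'; python3 -m creep '0.05 0 0 0 0;0.05 0 0 0 0;0.05 0 0 0 0;0.05 0 0 0 0;0.05 0 0 0 0;0.05 0 0 0 0'
```

```text
time: 38.6
ee_pos: [0.4285, 0.1867, 0.0049]
tool_rot: [-0.0, 0.998, 0.057, 0.001]
contact_force: [-0.3, 0.3, -0.0]
finger_gap: 0.0853
finger_force: 0.0
time: 39.2
ee_pos: [0.4283, 0.1871, 0.0049]
tool_rot: [-0.001, 0.998, 0.058, 0.001]
contact_force: [-0.7, 0.6, 11.5]
finger_gap: 0.0637
finger_force: 64.8
```

```bash
python3 -m creep '0.05 0 0 -0.02 0;0.05 0 0 -0.04 0;0.05 0 0 -0.04 0;0.05 0 0.047 0 0;0.05 0 0.048 0 0;0.05 0 0.048 0 0;0.05 0 0.048 0 0;0.05 0 0 0 -0.147;0.05 0 0 0 -0.147;0.05 0 0 0 -0.147'; python3 -m creep '0.05 0 0 0 -0.147;0.05 0 0 0 -0.147;0.05 0 0 0 -0.147;0.05 0 0 0 -0.147;0.05 0 0 0 -0.147;0.05 0 0 0 -0.147;0.05 0 0 0 -0.144;0.05 0 0 0 0;0.05 0 0 0 0'
python3 - <<'E'
from h import *
s,r=st(); print(s['ee_pos'],r.as_matrix()[:,0].round(4),r.as_matrix()[:,2].round(4))
E
```

```text
time: 40.2
ee_pos: [0.4489, -0.0043, 0.1037]
tool_rot: [0.0, 0.961, 0.277, -0.0]
contact_force: [-0.2, -0.4, -3.5]
finger_gap: 0.0637
finger_force: 70.0
time: 41.1
ee_pos: [0.449, -0.0038, 0.1035]
tool_rot: [-0.0, 0.705, 0.709, -0.0]
contact_force: [0.6, -0.5, -4.2]
finger_gap: 0.0637
finger_force: 70.0
[ 0.4490233  -0.00378392  0.10349381] [-0.0065  1.     -0.    ] [-5.e-04 -0.e+00 -1.e+00]
```

```bash
python3 -m creep '0.05 -0.0145 0.032 0 -0.007;0.05 0 0 0.03 0;0.05 0 0 0.02 0;0.05 0 0 0.01 0;0.05 0 0 0.004 0;0.05 0 0 0 0;0.05 0 0 0 0'
python3 - <<'E'
from h import *
im=snap('wrist','w11');cv2.imwrite('pics/w11b.png',im[:,:,::-1])
E
```

```text
time: 41.8
ee_pos: [0.482, -0.0174, 0.0403]
tool_rot: [0.0, 0.701, 0.713, 0.0]
contact_force: [0.4, -0.0, -4.0]
finger_gap: 0.0644
finger_force: 69.8
```

View pics/w11b.png

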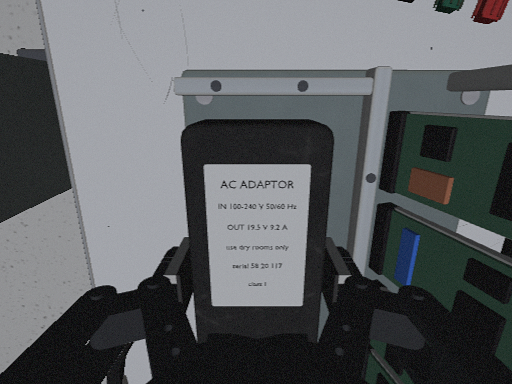

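```bash
python3 -m creep '0.05 0 0 0.003 0;0.05 0 0 0.0015 0;0.05 0 0 0 0;0.05 0 0 0 0'; python3 -m creep '0.05 0.003 0 0 0;0.05 0.003 0 0 0;0.05 0 0 0 0;0.05 0 0 0 0'
```

```text
time: 42.25
ee_pos: [0.4817, -0.0177, 0.0351]
tool_rot: [0.0, 0.701, 0.713, 0.0]
contact_force: [0.3, 0.3, -2.4]
finger_gap: 0.0636
finger_force: 70.1
time: 42.65
ee_pos: [0.4814, -0.0111, 0.035]
tool_rot: [-0.0, 0.701, 0.714, 0.0]
contact_force: [-0.6, 1.1, -2.5]
finger_gap: 0.0638
finger_force: 70.0
```

```bash
python3 -m creep '0.05 0.002 0 0 0;0.05 0 0 0 0;0.05 0 0 0 0'; python3 -m creep '0.05 0.002 0 0 0;0.05 0 0 0 0;0.05 0 0 0 0'
```

```text
time: 42.95
ee_pos: [0.4814, -0.0095, 0.0351]
tool_rot: [-0.0, 0.701, 0.713, 0.0]
contact_force: [0.6, -0.2, -2.6]
finger_gap: 0.0638
finger_force: 70.2
time: 43.25
ee_pos: [0.4814, -0.0074, 0.0351]
tool_rot: [-0.0, 0.701, 0.713, 0.0]
contact_force: [1.1, -0.2, -2.3]
finger_gap: 0.0639
finger_force: 70.2
```

```bash
python3 -m creep '0.05 0.001 0 0 0;0.05 0 0 0 0;0.05 0 0 0 0'; python3 -m creep '0.05 0.001 0 0 0;0.05 0 0 0 0;0.05 0 0 0 0'
```

```text
time: 43.55
ee_pos: [0.4813, -0.0066, 0.0351]
tool_rot: [0.0, 0.701, 0.713, 0.0]
contact_force: [0.2, -0.9, -1.2]
finger_gap: 0.064
finger_force: 70.3
time: 43.85
ee_pos: [0.4813, -0.0062, 0.0351]
tool_rot: [0.0, 0.701, 0.713, -0.0]
contact_force: [0.3, -4.1, -0.2]
finger_gap: 0.0636
finger_force: 70.3
```

Seated at the end fence (tcp y -0.0064). Release, rise, go round to the front, close, and push along +x.

```bash
python3 -m creep '0.071 0 0 0 0;0.071 0 0 0 0;0.071 0 0 0 0;0.071 0 0 -0.02 0;0.071 0 0 -0.03 0;0 -0.005 -0.03 -0.02 0;0 0 -0.035 0 0;0 0 0 0 0;0 0 0 0 0;0 0 0 0 0'; python3 -m creep '0 0 0 0.03 0;0 0 0 0.03 0;0 0 0 0 0;0 0 0 0 0'
```

```text
time: 44.85
ee_pos: [0.4174, -0.0115, 0.1052]
tool_rot: [0.0, 0.701, 0.713, 0.001]
contact_force: [0.1, -0.0, -0.1]
finger_gap: 0.0005
finger_force: 0.0
time: 45.25
ee_pos: [0.4167, -0.011, 0.045]
tool_rot: [-0.001, 0.7, 0.714, -0.0]
contact_force: [0.4, 0.2, -0.2]
finger_gap: 0.0001
finger_force: 0.0
```

```bash
python3 -m creep '0 0 0.012 0 0;0 0 0.004 0 0;0 0 0.004 0 0;0 0 0.004 0 0;0 0 0.004 0 0;0 0 0.004 0 0;0 0 0 0 0'; python3 -m creep '0 0 0.003 0 0;0 0 0.002 0 0;0 0 0 0 0'
```

```text
time: 45.95
ee_pos: [0.4491, -0.0113, 0.0451]
tool_rot: [0.0, 0.701, 0.713, 0.0]
contact_force: [-1.3, -0.8, 0.8]
finger_gap: -0.0002
finger_force: 0.4
time: 46.25
ee_pos: [0.4538, -0.0111, 0.045]
tool_rot: [0.0, 0.701, 0.713, 0.0]
contact_force: [-2.4, -0.6, 0.5]
finger_gap: 0.0001
finger_force: 0.9
```

```bash
python3 -m creep '0 0 0.002 0 0;0 0 0 0 0;0 0 0 0 0'; python3 -m creep '0 0 0.001 0 0;0 0 0 0 0;0 0 0 0 0'
```

```text
time: 46.55
ee_pos: [0.4556, -0.0111, 0.045]
tool_rot: [0.0, 0.701, 0.713, 0.0]
contact_force: [-1.9, -0.6, -0.7]
finger_gap: -0.0003
finger_force: 0.9
time: 46.85
ee_pos: [0.4565, -0.0111, 0.045]
tool_rot: [0.0, 0.701, 0.713, 0.0]
contact_force: [-1.3, -0.2, -0.3]
finger_gap: -0.0001
finger_force: 1.0
```

```bash
python3 -m creep '0 0 0.002 0 0;0 0 0.001 0 0;0 0 0 0 0'; python3 -m creep '0 0 0.002 0 0;0 0 0 0 0;0 0 0 0 0'; python3 -m creep '0 0 0.001 0 0;0 0 0 0 0;0 0 0 0 0'
```

```text
time: 47.15
ee_pos: [0.4573, -0.011, 0.0449]
tool_rot: [-0.001, 0.701, 0.714, -0.002]
contact_force: [-9.5, 0.2, 6.9]
finger_gap: 0.0002
finger_force: 4.7
time: 47.45
ee_pos: [0.4574, -0.0111, 0.0447]
tool_rot: [-0.002, 0.7, 0.714, -0.003]
contact_force: [-14.3, 1.3, 11.2]
finger_gap: -0.0002
finger_force: 7.4
time: 47.75
ee_pos: [0.4574, -0.0111, 0.0446]
tool_rot: [-0.002, 0.7, 0.714, -0.004]
contact_force: [-17.3, 1.0, 13.7]
finger_gap: 0.0
finger_force: 8.8
```

```bash
python3 -m creep '0 0 -0.025 0 0;0 0 0 -0.045 0;0 0 0 -0.045 0;0 -0.045 0.03 0 0;0 -0.045 0.034 0 0;0 -0.016 0 0 0;0 0 0 0.045 0;0 0 0 0.035 0;0 0 0 0 0;0 0 0 0 0'
```

```text
time: 48.75
ee_pos: [0.4976, -0.1072, 0.0556]
tool_rot: [-0.0, 0.7, 0.714, 0.0]
contact_force: [-0.3, -0.6, 0.9]
finger_gap: 0.0004
finger_force: 0.0
```

```bash
python3 -m creep '0 0 0.004 0.01 0;0 0.004 0 0 0;0 0.004 0 0 0;0 0.002 0 0 0;0 0 0 0 0;0 0 0 0 0'; python3 -m creep '0 0.002 0 0 0;0 0 0 0 0;0 0 0 0 0'; python3 -m creep '0 0.002 0 0 0;0 0 0 0 0;0 0 0 0 0'
```

```text
time: 49.35
ee_pos: [0.5009, -0.0978, 0.0453]
tool_rot: [0.0, 0.701, 0.713, 0.0]
contact_force: [0.4, 0.6, -0.2]
finger_gap: -0.0003
finger_force: 0.0
time: 49.65
ee_pos: [0.5007, -0.0958, 0.045]
tool_rot: [-0.0, 0.701, 0.713, -0.0]
contact_force: [-0.8, 0.3, -0.3]
finger_gap: -0.0002
finger_force: 0.0
time: 49.95
ee_pos: [0.5008, -0.0937, 0.045]
tool_rot: [-0.0, 0.701, 0.713, 0.0]
contact_force: [-0.5, -0.2, -0.4]
finger_gap: -0.0001
finger_force: 0.0
```

```bash
python3 -m creep '0 0.002 0 0 0;0 0 0 0 0;0 0 0 0 0'; python3 -m creep '0 0.002 0 0 0;0 0 0 0 0;0 0 0 0 0'; python3 -m creep '0 0.002 0 0 0;0 0 0 0 0;0 0 0 0 0'
```

```text
time: 50.25
ee_pos: [0.5007, -0.0917, 0.045]
tool_rot: [-0.0, 0.701, 0.713, -0.0]
contact_force: [0.5, -0.1, 0.1]
finger_gap: 0.0
finger_force: 0.1
time: 50.55
ee_pos: [0.5006, -0.0917, 0.045]
tool_rot: [0.001, 0.701, 0.713, -0.001]
contact_force: [0.4, -5.2, 1.4]
finger_gap: -0.0004
finger_force: 2.9
time: 50.85
ee_pos: [0.5006, -0.0917, 0.0451]
tool_rot: [0.002, 0.702, 0.712, -0.002]
contact_force: [0.9, -11.2, 2.8]
finger_gap: -0.0004
finger_force: 5.5
```

The adapter is stiff against both fences. Retreat and check numerically.

```bash
python3 -m creep '0 -0.02 0 0 0;0 0 0 -0.045 0;0 0 0 -0.045 0;0 0 -0.02 -0.045 0;0 0.045 -0.03 -0.045 0;0 0.045 -0.02 -0.04 0;0 0.04 0 0 0;0 0 0 0 0;0 0 0 0 0;0 0 0 0 0'
python3 - <<'E'
from ad import *
s,r=st(); print(s['ee_pos'],s['time'])
p=camera_params('wrist'); im=snap('wrist','w20')
Rz=np.array([[np.cos(.013),-np.sin(.013)],[np.sin(.013),np.cos(.013)]]); O=np.array([.5227,-.039])
S=lambda x,y,z:np.r_[O+Rz@[x,y],z]
c=proj([S(-.0845,.1,.062),S(.013,.1,.062),S(.013,-.045,.062),S(-.0845,-.045,.062)],p).round(); print(c)
u0,v0=np.maximum(c.min(0)-5,0).astype(int);u1,v1=(c.max(0)+3).astype(int)
adapter('wrist',im,p,.061,(u0,v0,u1,v1))
print('expected centre',S(-.0195,.0275,0)[:2]*1000,'axis',90+np.degrees(.013))
h=cv2.cvtColor(im,cv2.COLOR_RGB2HSV)
m=((im.min(2)>150)&(h[...,1]<40)).astype(np.uint8); tops=proj([S(.021+.043,y,.14) for y in (.0735,.0245,-.0245,-.0735)],p).round(); print('expected tops',tops.tolist())
g=cv2.inRange(h,(45,60,20),(90,255,160)); n,l,st_,cc=cv2.connectedComponentsWithStats(cv2.morphologyEx(g,cv2.MORPH_CLOSE,np.ones((3,3))))
for i in range(1,n):
    if st_[i][4]>100: print(st_[i],(np.array(onz(cc[i],.08,p)[:2])*1000).round())
E
```

```text
time: 51.85
ee_pos: [0.4419, -0.0023, 0.2431]
tool_rot: [-0.0, 0.701, 0.713, -0.0]
contact_force: [0.3, -0.8, 0.3]
finger_gap: 0.0003
finger_force: 0.0
[ 0.44188335 -0.0022943   0.2430921 ] 51.85
[[253. 114.]
 [341. 115.]
 [330. 232.]
 [253. 232.]]
wrist centre 502.7 -7.8 size 67 145 long axis deg 90.68
expected centre [502.8441578  -11.75581658] axis 90.74484513367007
expected tops [[421.0, 151.0], [411.0, 203.0], [403.0, 250.0], [395.0, 291.0]]
[365  61  11  16 107] [554. 107.]
[ 347  119   52   46 1244] [569.  37.]
[ 345  161   47   51 1060] [569. -14.]
[341 197  44  59 974] [568. -65.]
[338 234  42  57 775] [ 570. -112.]
```

```bash
python3 - <<'E'
from ad import *
import cv2
p=camera_params('wrist'); im=cv2.imread('pics/w20.png').max(2)
for u in (270,290,310):
    print(u,[(v,int(im[v,u]),round(float(onz((u,v),.044,p)[1])*1000,1)) for v in range(96,124)])
v=170; print([(u,int(im[v,u]),round(float(onz((u,v),.044,p)[0])*1000,1)) for u in range(310,342)])
T=camera_params('top'); t=snap('top','t20')
c=proj([[.4357,-.08,.062],[.536,.066,.062]],T).round(); print(c)
E
```

```text
270 [(96, 182, 79.5), (97, 185, 78.4), (98, 182, 77.3), (99, 191, 76.2), (100, 95, 75.1), (101, 102, 74.0), (102, 111, 72.9), (103, 108, 71.8), (104, 110, 70.7), (105, 158, 69.6), (106, 158, 68.4), (107, 162, 67.3), (108, 159, 66.2), (109, 163, 65.1), (110, 157, 64.0), (111, 117, 62.8), (112, 145, 61.7), (113, 145, 60.6), (114, 121, 59.5), (115, 112, 58.3), (116, 112, 57.2), (117, 108, 56.0), (118, 107, 54.9), (119, 112, 53.8), (120, 110, 52.6), (121, 108, 51.5), (122, 108, 50.3), (123, 111, 49.2)]
290 [(96, 182, 79.8), (97, 182, 78.7), (98, 185, 77.6), (99, 190, 76.5), (100, 101, 75.4), (101, 103, 74.3), (102, 113, 73.2), (103, 108, 72.1), (104, 111, 71.0), (105, 156, 69.9), (106, 160, 68.8), (107, 158, 67.7), (108, 159, 66.6), (109, 165, 65.5), (110, 162, 64.3), (111, 61, 63.2), (112, 18, 62.1), (113, 33, 61.0), (114, 34, 59.8), (115, 39, 58.7), (116, 39, 57.5), (117, 33, 56.4), (118, 39, 55.3), (119, 41, 54.1), (120, 34, 53.0), (121, 31, 51.8), (122, 41, 50.7), (123, 35, 49.5)]
310 [(96, 184, 80.2), (97, 184, 79.1), (98, 189, 78.0), (99, 190, 76.9), (100, 98, 75.8), (101, 104, 74.
[... 310 characters left out ...]
.5), (120, 35, 53.3), (121, 38, 52.2), (122, 39, 51.0), (123, 32, 49.9)]
[(310, 146, 508.5), (311, 138, 509.8), (312, 141, 511.0), (313, 140, 512.3), (314, 168, 513.5), (315, 163, 514.7), (316, 138, 516.0), (317, 140, 517.2), (318, 139, 518.5), (319, 166, 519.7), (320, 184, 521.0), (321, 183, 522.2), (322, 182, 523.5), (323, 180, 524.7), (324, 184, 526.0), (325, 182, 527.2), (326, 182, 528.5), (327, 186, 529.7), (328, 137, 531.0), (329, 30, 532.2), (330, 35, 533.4), (331, 40, 534.7), (332, 36, 535.9), (333, 45, 537.2), (334, 31, 538.4), (335, 67, 539.7), (336, 137, 540.9), (337, 168, 542.2), (338, 145, 543.4), (339, 114, 544.7), (340, 109, 545.9), (341, 82, 547.2)]
[[311. 225.]
 [261. 192.]]
```

```bash
python3 - <<'E'
from rig import manip
print(manip.job_done())
E
```

```text
the job is handed in; nothing more can be done
None
```

I handed the job in at about 52 s: all four boards lean side by side on the rail, and the adapter is pushed home against both corner fences. Push forces and the last camera measurements agree with that, but no verdict came back.

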